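# Clip down the lid of the big clay tub

### The arm

A 6-joint arm with a two-finger parallel gripper is mounted at the origin on the work surface. World frame = base frame: x ahead of the robot, y to its left, z up, the work surface at z = 0. Lengths are in mm, angles in rad, forces in N, time in s.
With the tool pointing down it reaches from about 350 to 975 mm from the base axis. Payload 7.1 kg.
Tool frame: the origin (TCP) lies at the centre of the arm's flange, where the gripper is bolted on; the fingertips stand 182 mm ahead of it and the grasp point (between the pads) lies 163 mm ahead of it; x points along the fingers, y is the direction in which the jaws open and shut, and the axes are right-handed (so a half turn about x gives the same grasp; the last joint's range is limited). The gripper opens to 88 mm and grips with 3 to 60 N. Pads are 20 mm wide; open, the fingers measure 115 mm over their backs; the gripper's body (75 mm by 178 mm) begins 61 mm behind the grasp point.
Start: joints at [1.14, 0.423, 1.63, -0, 1.089, -0.019], TCP at [250.13, 572.749, 404.675] pointing down, gripper open.
Joint ranges: [-3, 3], [-0.9, 2.11], [0.09, 2.58], [-1.31, 4.45], [0.11, 2.69], [-2.54, 2.54]. Speed limits (rad/s): [2.39, 2.39, 3.01, 3.14, 3.14, 3.14].

### API

Orientations are given as a rotation vector (axis times angle).
In Python, from workcell import readout, viewer, workorder, models gives the robot as it stands. The module is installed in compiled form; this text tells all that it offers.
- The arm moves only by the tool apply_moves, never from a script. Its argument "commands" is a list that holds one entry, the list of rows, each a list of 4 numbers: the shift along the world's x, y, z in m, then the turn about the world's z in rad. A call has 1 to 8 rows; each row is the pose to reach, as a shift and turn from the pose commanded when the call began; what a row does not reach only later rows make up. A row lasts 1/8 s, in which the tool goes at most 62.5 mm and 10.7 degrees, less where a joint would pass 70% of its speed; a pose out of reach is approached as far as the arm can. A call with a gripper value outside its range is refused whole. "gripper" is the finger opening in m, from 0 to 0.0878, set as the call begins (left out, the last holds). The fingers move at their own pace and stop on an object; the grip force is fixed at half the most. Time passes only in rows, so rows that repeat a pose let the fingers close. It gives the time, the measured TCP pose, the force and the opening at its end, in the units of the state.
- readout.get_obs(): the state, without advancing time (a new reading comes with each control period).
- viewer.get_image(name): name is "scene" or "top" or "wrist"; returns a dict with "color" (480x640x3 uint8, red, green, blue), "vertical_fov" (degrees; the focal length in pixels is half the picture's height over the tangent of half this angle, whatever the lens; pixels are square), "cx", "cy" (the principal point, pixels), "rvec" (rotation vector, rad) and "tvec" (3), from world to camera coordinates, as OpenCV has them. Camera axes: x right, y down, z forward; pixel columns grow to the right and rows downward; lengths in mm; the calibration is good to about 2 mm. A picture is of the moment at which its call begins. There is no depth.
- workorder.close_job(): hands the job in, once; it reports no verdict.
Trained networks look in the newest picture that a camera, given by its name, has taken for a name from the list of things; names that differ only in an ending like _2 or _b are one class to them, and where a whole thing is asked for, a point or a joint stands for the part that bears it (a point fixed in the world has none). Each returns a list of dicts, best first, with "conf" (0 to 1); they miss things now and then, are a little off and sometimes report something else, mostly with a low value. They report only what shows in the picture. A call takes as long as a camera call. They do not tell look-alikes from the thing itself.
- models.search_frame(camera, label): "position" ([x, y, z] in mm, in world coordinates, good to about 4 mm: the middle of the surface that is visible of it).
- models.place_of(camera, label): "position" ([x, y, z] in mm, in world coordinates, good to about 4 mm: a listed point, or the origin of a listed thing).
The state is a dict: "t": time; "qpos": joint angles; "qvel": joint speeds; "joint_torque": joint torques, N m; "ee_pos": TCP position; "orientation": TCP orientation; "ft_force": force on the tool from outside, world axes, zero at the start; "moment": the same for the moment, N m; "width": finger opening in mm.
Only numpy, scipy, OpenCV 4.12 (cv2) and the standard library are available. Lean on these libraries where they do the work, as an engineer would, in place of code of your own. Each camera call takes 0.05 s, during which the arm holds its last target.

### The job

On the modelling bench, the lid of the larger of the two clip-top tubs is on, but its three clips still stick out. Fold each of its three clips fully down against the tub's side, so that the tub is closed for the night.

Things in the scene. Friction and masses are not known exactly. Their poses are not given: they have to be found in the camera images.
- tub: Larger of two grey tubs with white lids, fixed: 170 mm (its y) x 116 (its x) x 80 high, plus a 10 mm lid overhanging 4 mm all round (top at 90). Origin: centre of the underside, on the bench; z up. Front (-x) faces the robot and has the front clip; the +x side has the lid's hinge, no clip. The smaller tub (90 x 80 x 60 mm, also clipped) is a bystander, left or right of it.
- clip_left (a joint): White plastic flap, 60 mm wide, 4 thick, 38 from hinge line to free edge. Hinge line on the tub's +y end, along its x, centred at tub (x, y) = (0, 92) mm, 85 mm above its underside. Angle: 0 = fully down, hanging flat along the side (free edge 47 mm up; end stop); 1.57 = straight out; more = tilted up (stop 2.4). Stiff hinge, 0.02 N m: stays where left, no spring, no snap. Starts at 1.45 to 2.1.
- clip_right (a joint): White plastic flap, 60 mm wide, 4 thick, 38 from hinge line to free edge. Hinge line on the tub's -y end, along its x, centred at tub (x, y) = (0, -92) mm, 85 mm above its underside. Angle: 0 = fully down, hanging flat along the side (free edge 47 mm up; end stop); 1.57 = straight out; more = tilted up (stop 2.4). Stiff hinge, 0.02 N m: stays where left, no spring, no snap. Starts at 1.45 to 2.1.
- clip_front (a joint): White plastic flap, 80 mm wide, 4 thick, 38 from hinge line to free edge. Hinge line on the tub's -x side, along its y, centred at tub (x, y) = (-65, 0) mm, 85 mm above its underside. Angle: 0 = fully down, hanging flat along the side (free edge 47 mm up; end stop); 1.57 = straight out; more = tilted up (stop 2.4). Stiff hinge, 0.02 N m: stays where left, no spring, no snap. Starts at 1.45 to 2.1.
Not all that is in view belongs to the job. What is shaped like the tub but black or green is not meant.

How it is judged:
By the outcome, as a careful person would: the job done as asked, in the order asked, and still so for the second after the job is handed in, with the robot touching nothing.
It also fails if it takes over 48 s, if anything falls off the work surface, if the arm or the gripper's body presses on something with over 40 N, if the wrist force passes 120 N, or if a joint passes its speed limit or range.

## Working session

There is one attempt and no reset: what is moved stays moved. The work goes in short steps, Python scripts to look and compute and a tool call to move; the robot and the scene stay as the last step left them, time stands still between calls to the robot, and variables do not carry over. Pictures are saved under pics/ and viewed, and the job is handed in when it is done.

Besides the shell and the picture viewer there is one more tool, called by a JSON object that holds its "api" and its "payload". apply_moves: Moves the arm, as the interface text tells. Its arguments: {"type":"object","properties":{"commands":{"type":"array","items":{"type":"array","items":{"type":"array","items":{"type":"number"}}}},"gripper":{"type":"number"}},"required":["commands"]}

```bash
mkdir -p pics
python3 - <<'E'
from workcell import readout, viewer, models
import cv2
for c in ("scene","top"):
    im=viewer.get_image(c); cv2.imwrite(f"pics/{c}0.png",im["color"][:,:,::-1])
    print(c,im["vertical_fov"],im["rvec"],im["tvec"])
    for l in ("tub","clip_left","clip_right","clip_front"):
        for f in (models.place_of,models.search_frame):
            print(l,f.__name__,[(([round(float(v)) for v in d["position"]]),round(d["conf"],2)) for d in f(c,l)])
o=readout.get_obs();print(o["t"],o["ee_pos"],o["orientation"],o["width"],o["ft_force"])
E
```

```text
scene 45.252647377923786 [ 2.14145597  0.73709445 -0.35214987] [-379.52042236  -44.17846806 1520.14513052]
tub call [([540, 534, -2], 0.73), ([534, 154, -4], 0.66), ([198, 343, 1], 0.61)]
tub call [([546, 130, 87], 0.91), ([551, 479, 88], 0.72), ([221, 308, 87], 0.62)]Traceback (most recent call last):
  File "<stdin>", line 8, in <module>
ValueError: it knows: tub
```

Run:
```python
from workcell import readout, viewer, models
import cv2
for c in ("top",):
    im=viewer.get_image(c); cv2.imwrite(f"pics/{c}0.png",im["color"][:,:,::-1])
    print(c,im["vertical_fov"],im["rvec"],im["tvec"],im["cx"],im["cy"])
    for f in (models.place_of,models.search_frame):
            print([(([round(float(v)) for v in d["position"]]),round(d["conf"],2)) for d in f(c,"tub")])
o=readout.get_obs();print(o["t"],o["ee_pos"],o["orientation"],o["width"],o["ft_force"])
```

```text
top 46.49038946420608 [ 2.1763485  -2.22514754  0.06287561] [ 117.98141582  378.05101654 1566.67745658] 319.4146657495785 241.78604941473097
[([535, 151, -2], 0.91), ([198, 344, 0], 0.77), ([543, 533, 0], 0.68)]
[([202, 341, 93], 0.89), ([542, 526, 89], 0.75), ([530, 149, 90], 0.63)]
0.3 [250.10376566 572.66702873 404.40000432] [ 0.32258167  1.54666427 -0.323492  ] 87.97119147098601 [ 0.20934237  0.36362093 -0.46634975]
```

View pics/scene0.png

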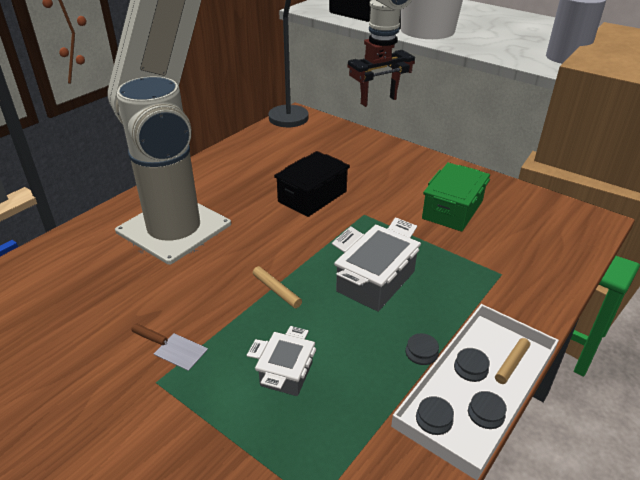

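View pics/top0.png

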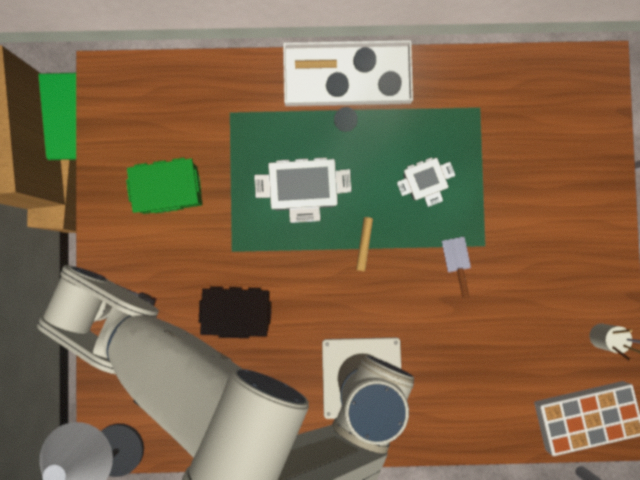

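The target is the white-lidded tub in the top view at about (303,184). Its clips show at (262,187), (344,181) and (304,215). The smaller tub is at (427,180). I'll measure the lid next.

```bash
cat > h.py <<'E'
import numpy as np, cv2
def K(im):
    f=240/np.tan(np.radians(im["vertical_fov"])/2); return np.array([[f,0,im["cx"]],[0,f,im["cy"]],[0,0,1]])
def proj(im,P): return cv2.projectPoints(np.array(P,float).reshape(-1,3),np.array(im["rvec"],float),np.array(im["tvec"],float),K(im),None)[0][:,0]
def back(im,uv,z):
    R=cv2.Rodrigues(np.array(im["rvec"],float))[0];C=-R.T@np.array(im["tvec"],float)
    d=R.T@np.linalg.inv(K(im))@np.array([uv[0],uv[1],1.]);return C+d*(z-C[2])/d[2]
def draw(im,x,y,yaw,ang):
    """ang = (left,right,front)"""
    c,s=np.cos(yaw),np.sin(yaw)
    W=lambda p:[x+c*p[0]-s*p[1],y+s*p[0]+c*p[1],p[2]]
    polys=[[W(p) for p in q] for q in ([(-62,-89,90),(62,-89,90),(62,89,90),(-62,89,90)],)]
    L=38
    a=ang[0];polys.append([W(p) for p in [(-30,92,85),(30,92,85),(30,92+L*np.sin(a),85-L*np.cos(a)),(-30,92+L*np.sin(a),85-L*np.cos(a))]])
    a=ang[1];polys.append([W(p) for p in [(-30,-92,85),(30,-92,85),(30,-92-L*np.sin(a),85-L*np.cos(a)),(-30,-92-L*np.sin(a),85-L*np.cos(a))]])
    a=ang[2];polys.append([W(p) for p in [(-65,-40,85),(-65,40,85),(-65-L*np.sin(a),40,85-L*np.cos(a)),(-65-L*np.sin(a),-40,85-L*np.cos(a))]])
    return [proj(im,p) for p in polys]
def overlay(im,x,y,yaw,ang,box,k,fn):
    u0,v0,u1,v1=box
    g=cv2.resize(im["color"][v0:v1,u0:u1,::-1],None,fx=k,fy=k,interpolation=cv2.INTER_CUBIC)
    g2=g.copy()
    for p in draw(im,x,y,yaw,ang): cv2.polylines(g2,[np.int32((p-[u0-.5,v0-.5])*k)],True,(0,0,255),1)
    cv2.imwrite(fn,np.vstack([g,g2]) if g.shape[1]>g.shape[0]*1.5 else np.hstack([g,g2]))
E
python3 - <<'E'
from workcell import viewer
from h import *
im=viewer.get_image("top");c=im["color"]
m=(c.min(2)>140).astype(np.uint8);m[:130]=0;m[235:]=0;m[:,:240]=0;m[:,365:]=0
cv2.floodFill
# lid: opening to drop the clips
cn=cv2.findContours(m,cv2.RETR_EXTERNAL,cv2.CHAIN_APPROX_NONE)[0];cn=max(cn,key=cv2.contourArea)
f=np.zeros_like(m);cv2.drawContours(f,[cn],-1,1,-1)
lid=cv2.morphologyEx(f,cv2.MORPH_OPEN,np.ones((39,39),np.uint8))
lid=cv2.morphologyEx(f,cv2.MORPH_OPEN,np.ones((35,35),np.uint8))
pts=np.argwhere(lid)[:,::-1].astype(np.float32)
r=cv2.minAreaRect(pts);print(r,len(pts))
w=np.array([back(im,p,90) for p in cv2.boxPoints(r)]);print(w.round(),w.mean(0).round())
# greyish panel
p=((c.max(2)<140)&(c.min(2)>60)).astype(np.uint8);p[lid==0]=0
r2=cv2.minAreaRect(np.argwhere(p)[:,::-1].astype(np.float32));w=np.array([back(im,q,90) for q in cv2.boxPoints(r2)]);print(r2,w.round(1),w.mean(0).round(1))
overlay(im,534,151,0.035,(1.6,1.6,1.6),(240,140,365,235),6,"pics/t1.png")
s=viewer.get_image("scene")
overlay(s,534,151,0.035,(1.8,1.8,1.8),(320,205,440,315),6,"pics/s1.png")
for f in("t1","s1"):
    i=cv2.imread(f"pics/{f}.png");print(i.shape);k=min(800/i.shape[1],600/i.shape[0]);cv2.imwrite(f"pics/{f}.png",cv2.resize(i,None,fx=k,fy=k,interpolation=cv2.INTER_AREA))
E
```

```text
((302.0, 184.0), (46.0, 66.0), 90.0) 3060
[[597. 241.  90.]
 [594.  63.  90.]
 [469.  66.  90.]
 [473. 243.  90.]] [533. 154.  90.]
((302.60687255859375, 183.31724548339844), (28.656347274780273, 49.326499938964844), 86.633544921875) [[571.1 219.7  90. ]
 [576.2  87.1  90. ]
 [498.7  84.3  90. ]
 [493.7 216.6  90. ]] [534.9 151.9  90. ]
(570, 1500, 3)
(660, 1440, 3)
```

View pics/t1.png

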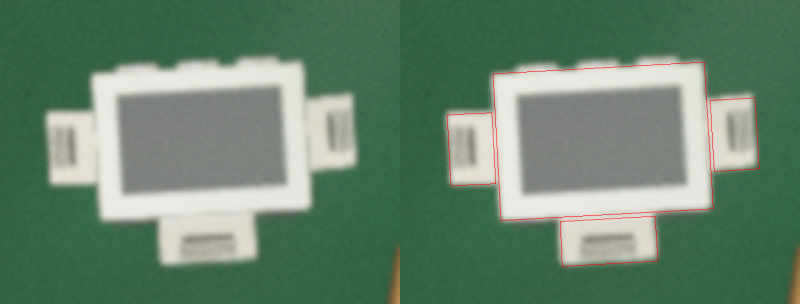

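View pics/s1.png

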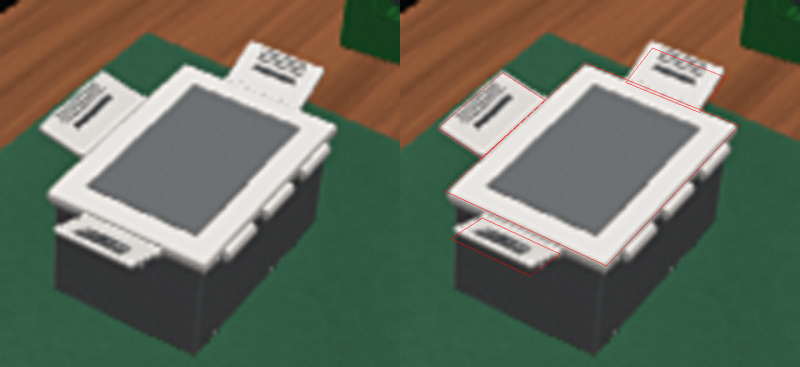

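Run:
```python
from workcell import readout
from scipy.spatial.transform import Rotation as R
import numpy as np
o=readout.get_obs();M=R.from_rotvec(o["orientation"]).as_matrix();print(M.round(3),o["t"],o["ee_pos"])
y=M[:,1];print("jaw yaw",np.arctan2(y[1],y[0]))
yaw=.04;c,s=np.cos(yaw),np.sin(yaw)
for n,p in dict(left=(0,92),lo=(0,117),right=(0,-92),ro=(0,-117),front=(-65,0),fo=(-90,0)).items(): print(n,534+c*p[0]-s*p[1],151+s*p[0]+c*p[1])
```

```text
[[-0.     0.4    0.916]
 [-0.     0.916 -0.4  ]
 [-1.    -0.     0.   ]] 0.4 [250.11061199 572.71296005 404.53767436]
jaw yaw 1.1590037242213147
left 530.3209812548297 242.92640981280996
lo 529.3212479001638 267.90641247933445
right 537.6790187451703 59.073590187190035
ro 538.6787520998362 34.09358752066558
front 469.05199306703645 148.40069327786878
fo 444.071990400512 147.40095992320292
```

{"api": "apply_moves", "payload": {"commands": [[[0.04,-0.043,0,0.065],[0.08,-0.087,0,0.13],[0.12,-0.131,0,0.2],[0.16,-0.175,0,0.26],[0.2,-0.218,0,0.33],[0.24,-0.262,0,0.39],[0.279,-0.305,0,0.452],[0.279,-0.305,-0.05,0.452]]], "gripper": 0}}

```text
t: 1.4
ee_pos: [533.1, 265.5, 357.8]
orientation: [-0.026, 1.561, 0.031]
ft_force: [-0.6, -0.4, 0.4]
width: 11.2
```

{"api": "apply_moves", "payload": {"commands": [[[0,0,-0.03,0],[0,0,-0.05,0],[0,0,-0.05,0],[0,0,-0.05,0]]], "gripper": 0}}

```text
t: 1.9
ee_pos: [529.5, 268.0, 305.5]
orientation: [-0.031, 1.57, 0.032]
ft_force: [0.2, 0.1, -0.2]
width: 0.6
```

Run:
```python
from workcell import readout,viewer
from h import *
o=readout.get_obs();print(o["ee_pos"],o["width"],o["ft_force"])
s=viewer.get_image("scene");cv2.imwrite("pics/s2.png",cv2.resize(s["color"][150:330,300:480,::-1],None,fx=3.3,fy=3.3,interpolation=cv2.INTER_CUBIC))
```

```text
[529.4715554  267.97991132 305.50497688] 0.5623392987375625 [ 0.2239811   0.13621963 -0.23339718]
```

View pics/s2.png

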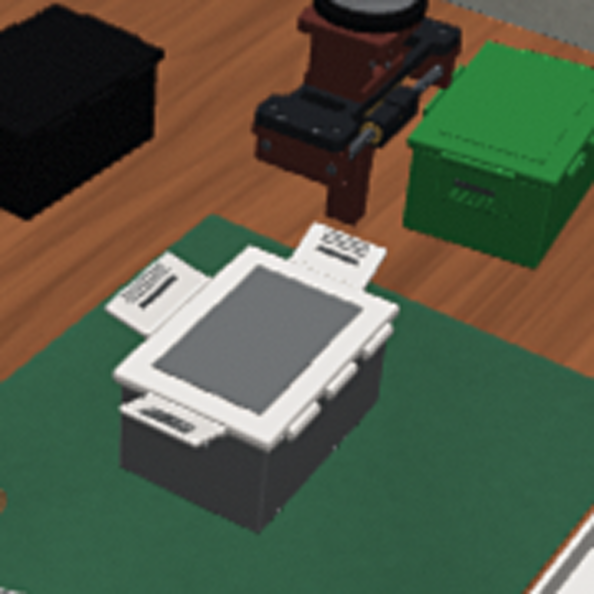

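The closed fingers hang above the left clip's outer half, with the tip at about (345,215) in the crop. I'll push the clip down.

{"api": "apply_moves", "payload": {"commands": [[[0,0,-0.015,0],[0,0,-0.03,0],[0,0,-0.045,0],[0,0,-0.06,0],[0,0,-0.072,0],[0,0,-0.078,0],[0,0,-0.078,0]]]}}

```text
t: 2.82
ee_pos: [529.0, 267.7, 226.0]
orientation: [-0.032, 1.572, 0.031]
ft_force: [-0.5, -1.5, -0.0]
width: 0.2
```

{"api": "apply_moves", "payload": {"commands": [[[0,-0.003,0,0],[0,-0.006,0,0],[0,-0.008,0,0],[0,-0.008,0,0]]]}}

```text
t: 3.32
ee_pos: [529.2, 259.5, 226.9]
orientation: [-0.031, 1.57, 0.031]
ft_force: [-0.1, 0.1, 0.6]
width: 0.7
```

Run:
```python
from workcell import readout,viewer
from h import *
o=readout.get_obs();print(o["ee_pos"],o["width"],o["ft_force"])
s=viewer.get_image("scene");cv2.imwrite("pics/s3.png",cv2.resize(s["color"][150:330,300:480,::-1],None,fx=3.3,fy=3.3,interpolation=cv2.INTER_CUBIC))
```

```text
[529.20000568 259.49577848 226.9278981 ] 0.6600253478079126 [-0.12965911  0.10584512  0.55343753]
```

View pics/s3.png

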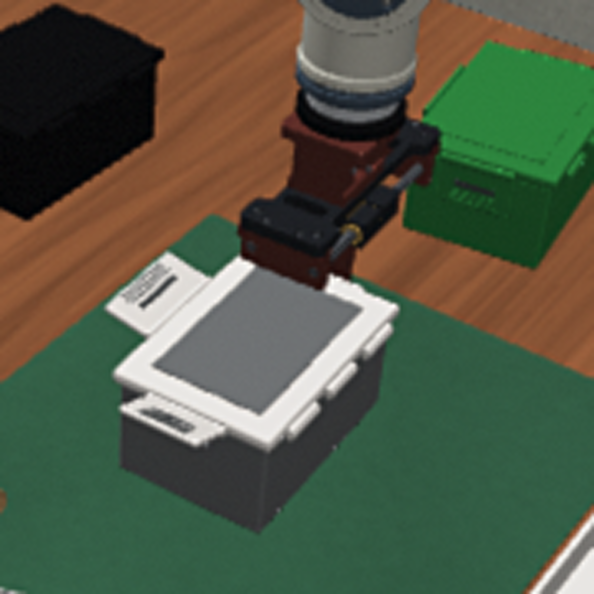

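The left clip is folded under the fingers. I'll keep pushing in until I feel contact.

{"api": "apply_moves", "payload": {"commands": [[[0,-0.001,0,0],[0,-0.002,0,0],[0,-0.002,0,0]]]}}

```text
t: 3.75
ee_pos: [529.2, 257.8, 226.7]
orientation: [-0.031, 1.57, 0.032]
ft_force: [0.3, 1.3, -0.3]
width: 0.5
```

{"api": "apply_moves", "payload": {"commands": [[[0,-0.001,0,0],[0,-0.002,0,0],[0,-0.002,0,0]]]}}

```text
t: 4.12
ee_pos: [529.1, 257.2, 226.8]
orientation: [-0.029, 1.57, 0.033]
ft_force: [-1.4, 11.6, -3.1]
width: 0.3
```

{"api": "apply_moves", "payload": {"commands": [[[0,0.012,0,0],[0,0.02,0.0,0],[0,0.02,0.05,0],[0,0.02,0.09,0],[-0.04,-0.03,0.09,0],[-0.07,-0.08,0.09,0],[-0.083,-0.108,0.09,0],[-0.083,-0.108,0.08,0]]]}}

```text
t: 5.12
ee_pos: [445.6, 146.6, 307.1]
orientation: [-0.03, 1.57, 0.03]
ft_force: [1.3, 1.0, -0.2]
width: 0.6
```

Run:
```python
from workcell import readout,viewer
from h import *
o=readout.get_obs();print(o["ee_pos"],o["width"],o["ft_force"])
s=viewer.get_image("scene");cv2.imwrite("pics/s4.png",cv2.resize(s["color"][150:330,300:480,::-1],None,fx=3.3,fy=3.3,interpolation=cv2.INTER_CUBIC))
```

```text
[445.57644664 146.6259293  307.0897086 ] 0.6122211677846965 [ 1.25406321  0.96309572 -0.21159392]
```

View pics/s4.png

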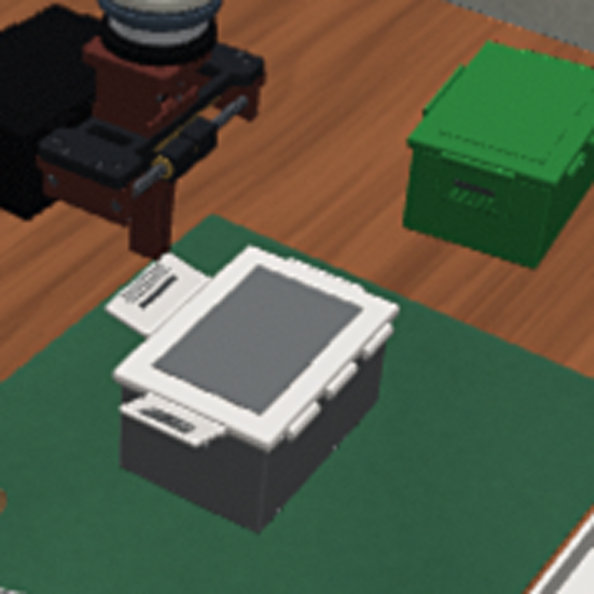

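The left clip no longer sticks out (around (330,260) in the crop). The fingers now hang over the front clip at about (150,250), so I'll push that one down.

{"api": "apply_moves", "payload": {"commands": [[[0,0,-0.015,0],[0,0,-0.03,0],[0,0,-0.045,0],[0,0,-0.06,0],[0,0,-0.073,0],[0,0,-0.08,0],[0,0,-0.08,0]]]}}

```text
t: 6.05
ee_pos: [446.0, 147.7, 226.1]
orientation: [-0.032, 1.572, 0.031]
ft_force: [-0.1, -0.3, -0.3]
width: 0.6
```

{"api": "apply_moves", "payload": {"commands": [[[0.004,0,0,0],[0.008,0,0,0],[0.011,0,0,0],[0.011,0,0,0]]]}}

```text
t: 6.55
ee_pos: [457.4, 147.8, 226.9]
orientation: [-0.031, 1.57, 0.032]
ft_force: [0.2, 1.1, 0.1]
width: 0.6
```

{"api": "apply_moves", "payload": {"commands": [[[0.001,0,0,0],[0.002,0,0,0],[0.002,0,0,0]]]}}

```text
t: 6.92
ee_pos: [458.1, 147.7, 226.5]
orientation: [-0.032, 1.574, 0.031]
ft_force: [-7.1, 1.7, 4.6]
width: 0.8
```

{"api": "apply_moves", "payload": {"commands": [[[0.001,0,0,0],[0.001,0,0,0]]]}}

```text
t: 7.18
ee_pos: [458.4, 147.6, 226.4]
orientation: [-0.032, 1.575, 0.031]
ft_force: [-8.6, 2.9, 6.6]
width: 0.6
```

{"api": "apply_moves", "payload": {"commands": [[[-0.012,0,0,0],[-0.02,0,0.0,0],[-0.02,0,0.05,0],[-0.02,0,0.09,0],[0.01,-0.05,0.09,0],[0.05,-0.09,0.09,0],[0.078,-0.114,0.09,0],[0.078,-0.114,0.08,0]]]}}

```text
t: 8.18
ee_pos: [539.9, 32.2, 307.2]
orientation: [-0.03, 1.567, 0.029]
ft_force: [-0.7, 0.1, -0.4]
width: 0.4
```

Run:
```python
from workcell import readout,viewer
from h import *
o=readout.get_obs();print(o["ee_pos"],o["width"],o["ft_force"])
s=viewer.get_image("scene");cv2.imwrite("pics/s5.png",cv2.resize(s["color"][150:330,300:480,::-1],None,fx=3.3,fy=3.3,interpolation=cv2.INTER_CUBIC))
```

```text
[539.91437546  32.22410615 307.21072095] 0.43228107045906067 [-0.72068742  0.10823516 -0.36168756]
```

View pics/s5.png

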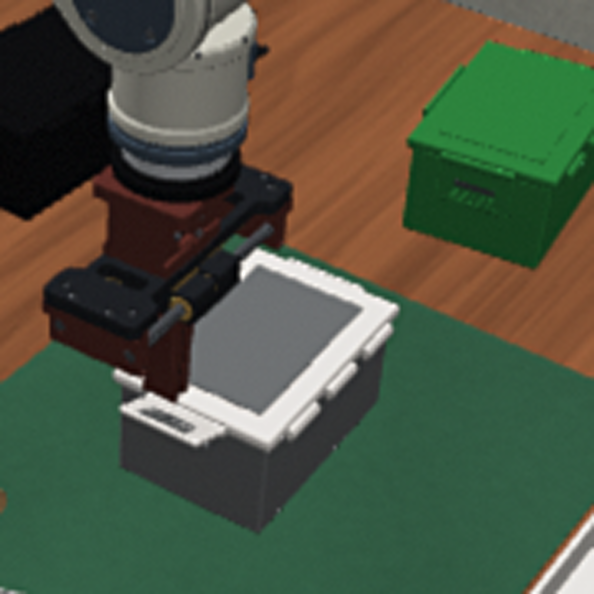

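The fingers are above the right clip at about (165,395) in the crop. I'll do the same here.

{"api": "apply_moves", "payload": {"commands": [[[0,0,-0.015,0],[0,0,-0.03,0],[0,0,-0.045,0],[0,0,-0.06,0],[0,0,-0.073,0],[0,0,-0.08,0],[0,0,-0.08,0]]]}}

```text
t: 9.1
ee_pos: [537.9, 33.7, 226.0]
orientation: [-0.032, 1.572, 0.032]
ft_force: [0.0, 0.2, -0.3]
width: 0.5
```

{"api": "apply_moves", "payload": {"commands": [[[0,0.004,0,0],[0,0.008,0,0],[0,0.009,0,0],[0,0.009,0,0]]]}}

```text
t: 9.6
ee_pos: [538.2, 42.9, 226.9]
orientation: [-0.032, 1.57, 0.032]
ft_force: [-0.7, -0.0, 0.3]
width: 0.3
```

{"api": "apply_moves", "payload": {"commands": [[[0,0.001,0,0],[0,0.002,0,0],[0,0.002,0,0]]]}}

```text
t: 9.98
ee_pos: [538.2, 44.8, 226.7]
orientation: [-0.032, 1.571, 0.032]
ft_force: [0.0, 1.0, -0.0]
width: 0.2
```

{"api": "apply_moves", "payload": {"commands": [[[0,0.001,0,0],[0,0.002,0,0],[0,0.002,0,0]]]}}

```text
t: 10.35
ee_pos: [538.1, 46.7, 226.6]
orientation: [-0.032, 1.571, 0.032]
ft_force: [-0.7, -1.8, -1.0]
width: 0.5
```

{"api": "apply_moves", "payload": {"commands": [[[0,0.001,0,0],[0,0.002,0,0],[0,0.002,0,0]]]}}

```text
t: 10.72
ee_pos: [538.1, 47.3, 226.6]
orientation: [-0.034, 1.571, 0.03]
ft_force: [0.6, -13.8, 0.2]
width: 0.4
```

{"api": "apply_moves", "payload": {"commands": [[[0,-0.012,0,0],[0,-0.022,0.0,0],[0,-0.022,0.05,0],[0,-0.022,0.11,0],[-0.05,-0.05,0.15,0],[-0.1,-0.09,0.18,0],[-0.12,-0.13,0.18,0],[-0.12,-0.18,0.18,0]]]}}

```text
t: 11.72
ee_pos: [416.0, -132.1, 407.7]
orientation: [-0.032, 1.569, 0.032]
ft_force: [1.0, -0.6, 0.1]
width: 0.6
```

{"api": "apply_moves", "payload": {"commands": [[[0,-0.05,0,0],[0,-0.1,0,0],[0,-0.1,0,0]]]}}

```text
t: 12.1
ee_pos: [417.9, -234.1, 406.8]
orientation: [-0.029, 1.57, 0.028]
ft_force: [0.5, 1.2, 0.6]
width: 0.3
```

Run:
```python
from workcell import readout,viewer
from h import *
o=readout.get_obs();print(o["ee_pos"],o["width"],o["ft_force"])
s=viewer.get_image("scene");cv2.imwrite("pics/s6.png",cv2.resize(s["color"][200:330,310:450,::-1],None,fx=4.5,fy=4.5,interpolation=cv2.INTER_CUBIC))
cv2.imwrite("pics/s6f.png",s["color"][:,:,::-1])
t=viewer.get_image("top")
overlay(t,534,151,0.04,(0,0,0),(240,140,365,235),6,"pics/t6.png")
i=cv2.imread("pics/t6.png");cv2.imwrite("pics/t6.png",cv2.resize(i,(800,304)))
```

```text
[ 417.87057089 -234.06179447  406.81145869] 0.2763480660935894 [0.5126788  1.23916249 0.5843363 ]
```

View pics/s6.png

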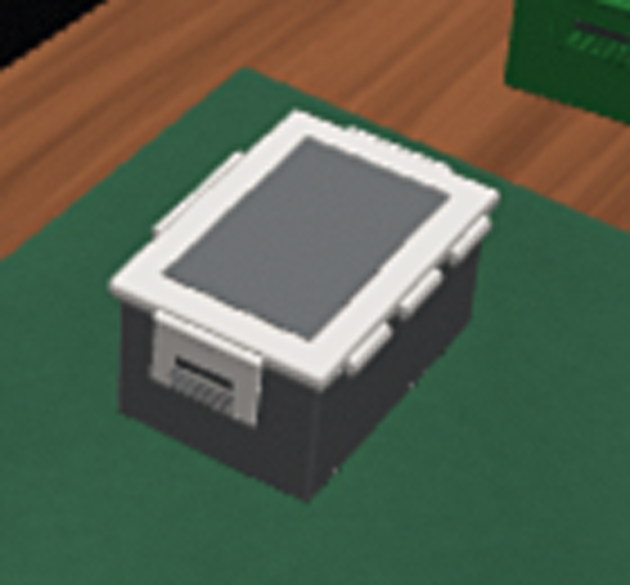

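View pics/t6.png

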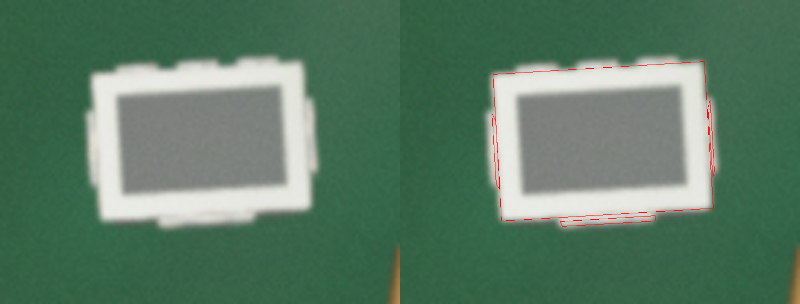

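View pics/s6f.png

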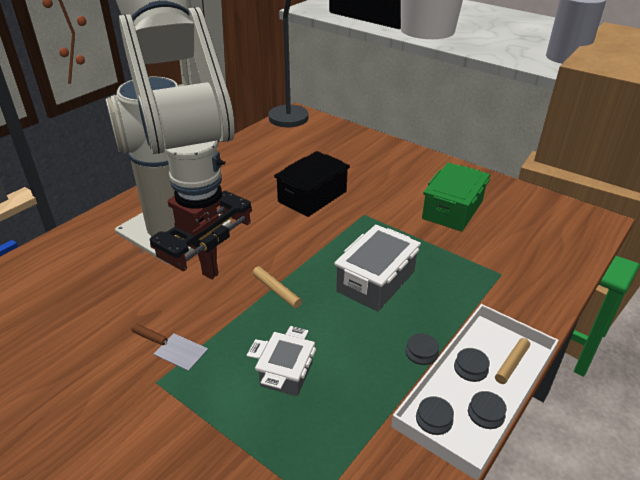

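All three clips lie flat: right at (205,365) in the scene crop, and front and left showing only a thin hinge strip. The small tub and the other items haven't moved, and the arm is clear, so I'll hand in.

```bash
python3 -c "
from workcell import workorder
print(workorder.close_job())"
```

```text
the job is handed in; nothing more can be done
None
```

I folded all three clips of the larger tub (left, then front, then right) down against its sides and handed the job in at about 12 s of the 48 s allowed. With the fingers closed, I pushed each clip down from above, then pressed it inward until the force rose.

- **Force at the end stop:** the push met firm resistance of about 12 N at the left clip, 9 N at the front and 14 N at the right.
- **Last pictures:** from the scene and top cameras, with the arm clear, the right clip shows flat against its side. The front and left clips show only a thin strip at the lid edge. The smaller tub and the other items look undisturbed.
- **Not checked directly:** no camera looked straight at the faces of the left and front clips. For those two I rely on the force readings and the top view.

No check failed or disagreed. The right clip's stop came about 2.5 mm further in than I had worked out. That is close to the calibration's 2 mm.

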